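Seat the gauge nest on its comparator stand

ROBOT

A 6-joint arm with a two-finger parallel gripper is mounted at the origin on the work surface. World frame = base frame: x ahead of the robot, y to its left, z up, the work surface at z = 0. Lengths are in m, angles in degrees, forces in N, time in s.
With the tool pointing down it reaches from about 0.4 to 0.825 m from the base axis. Payload 7 kg.
Tool frame: the origin (TCP) lies midway between the tips of the shut fingers; the grasp point (between the pads) lies 19 mm behind it (ctrl.grasp_offset is the distance from the TCP to the grasp point, in m); z points along the fingers, x is the direction in which the jaws open and shut, and the axes are right-handed (so a half turn about z gives the same grasp; the last joint's range is limited). The gripper opens to 88 mm and grips with 3 to 60 N. Pads are 19 mm wide; open, the fingers measure 130 mm over their backs; the gripper's body (78 mm by 193 mm) begins 47 mm behind the grasp point.
Start: joints at [-60.728, 20.546, 0.682, 0, -70.136, -16.507], TCP at [0.149, -0.658, 0.227] pointing down, gripper open.
Joint ranges: [-176.03, 176.03], [-82.01, 121.73], [-58.28, 71.71], [-173.87, 95.51], [-174.79, -0.11], [-173.66, 173.66]. Speed limits (degrees/s): [136.94, 136.94, 172.46, 180, 180, 180].

INTERFACE

Orientations are given as [roll, pitch, yaw] about the fixed x, y, z axes, in that order (R = Rz(yaw) Ry(pitch) Rx(roll)).
In Python, from plant import sensors, snapshot, order, ctrl gives the robot as it stands.
- The arm moves only by the tool send_rows, never from a script. Its argument "commands" is a list of rows, each a list of 3 entries, a list of its own where there are three numbers: the closure, from 0 (fully open) to 1 (shut), then the shift along the world's x, y, z in units of 0.25 m (1.0 is 0.25 m), then the turn, a rotation vector about the world's x, y, z in units of 360 degrees (1.0 is 360 degrees). In form: [[hand, [x, y, z], [ax, ay, az]], ...]. A call has 1 to 12 rows; each row shifts and turns the pose as measured when the row begins; what a row does not reach is not made up. A row lasts 1/10 s, in which the tool goes at most 50 mm and 8.59 degrees, less where a joint would pass 70% of its speed; a pose out of reach is approached as far as the arm can. A call with a number of a shift or a turn outside -1 to 1 is refused whole. A call with a gripper value outside its range is refused whole. The fingers move at their own pace and stop on an object; the grip force is fixed at half the most. Time passes only in rows, so rows that do not move let the fingers close. It gives the time, the measured TCP pose, the force and the opening at its end, in the units of the state.
- sensors.get_obs(): the state, without advancing time (a new reading comes with each control period).
- snapshot(name): name is "scene" or "top" or "wrist"; returns a dict with "color" (384x512x3 uint8, blue, green, red), "z_map" (384x512 float32, m along the optical axis (not along the pixel's ray), 0 where there is no reading), "mtx" (3x3 intrinsics, pixels), "xyz" and "attitude" of the camera in the world. Camera axes: x right, y down, z forward; pixel columns grow to the right and rows downward; lengths in m; the calibration is good to about 2 mm. A picture is of the moment at which its call begins.
- order.close_job(): hands the job in, once; it reports no verdict.
The state is a dict: "clock": time; "joint_pos": joint angles; "qvel": joint speeds; "tau": joint torques, N m; "tool_pos": TCP position; "orientation": TCP orientation; "force": force on the tool from outside, world axes, zero at the start; "moment": the same for the moment, N m; "opening": finger opening in m.
Only numpy, scipy, OpenCV 4.12 (cv2) and the standard library are available. Lean on these libraries where they do the work, as an engineer would, in place of code of your own. Each camera call takes 0.05 s, during which the arm holds its last target.

TASK

Pick up the loose gauge nest plate by its black grip block and settle it on the comparator stand with its three ball feet fully home: the red-marked foot in the cone, the blue-marked one in the groove, the white-marked one on the flat. The seat plate is not quite where the stand's position suggests, so feel for the seats, gently: never load them with more than about 25 N, and do not let go until all three feet are home, so that nothing drops into its seat. Then swing the keeper right in over the seated plate, let go of it, and leave the other things on the bench where they are.

Things in the scene. Friction and masses are not known exactly. Their poses are not given: they have to be found in the camera images.
- stand: Comparator stand, fixed: dark granite base 260 (x) x 250 (y) mm, top 45 mm above the bench, with a steel column 200 mm high over the bench at stand x +105, y +98 mm; its cross arm with the dial indicator is turned outward, along +y. Origin: centre of the footprint at bench height; z up; at yaw 0 x points away from the robot.
- seat_nominal (a point): Nominal middle of the grey steel seat plate on the granite, above the stand's origin, at 59 mm. Its upper face (59 mm high) spans x -85 to 15, y -76 to 76 mm; its flat land (55.5 mm high) x 15 to 92, y -40 to 40 mm. It is screwed down rigidly but was set by hand in slots: it is shifted by up to 9 mm in x and in y and turned by up to 0.1 rad about its cone from nominal. No reported pose shows this.
- cone_nominal (a point): Nominal place of the cone: stand x -45, y +50 mm, 59 mm above the bench, at the plate's upper face. The true cone lies up to 9 mm from it in x and in y. It is a 90 degree cone (45 degree walls), mouth 12 mm across, in a brass-coloured insert with a red dot beside it. A ball foot home in it is 3.5 mm lower than on the upper face. Seats and nest give slightly, about 5 N per mm.
- groove_nominal (a point): Nominal place of the V groove: stand x -45, y -50 mm, height 59 mm. The groove is a 90 degree V, mouth 12 mm wide, runs along y (it points at the cone) from y -28 to -76 mm, open at the outer end, blue dot beside it. A ball foot at its bottom is 3.5 mm lower than on the upper face.
- flat_nominal (a point): Nominal place of the flat seat: stand x +60, y 0 (this point is given at 59 mm; the flat land itself is at 55.5 mm). White dot.
- nest_grip (a point): Loose nest, 0.45 to 0.7 kg: aluminium delta plate 10 mm thick, x -62 to 78 mm, 132 mm wide at -x, 34 at +x, on three ball feet. On it a black grip block 46 (x) x 22 (y) x 44 mm high, to be pinched across y, and a bracket 30 mm tall at x +34 mm. This point: on the block's axis, 50 mm above the feet's undersides, 26 above the plate's top, 18 below the block's top. Nest axes, z up.
- foot_cone (a point): Centre of the nest's red-marked ball foot (12 mm ball, oiled, friction about 0.25), nest x -45, y +50 mm, 44 mm below nest_grip. Goes into the cone. Red disc on the plate's top above it. Seated, the nest's axes are parallel to the seat plate's: the stand's plus the unknown yaw.
- foot_groove (a point): Centre of the blue-marked ball foot (12 mm ball), nest x -45, y -50 mm, 44 mm below nest_grip. Goes into the groove. Blue disc on top.
- foot_flat (a point): Centre of the white-marked ball foot (12 mm ball), nest x +60, y 0, 44 mm below nest_grip. Rests on the flat. White disc on top.
- keeper (a joint): Swing of the steel keeper arm, rad: 0 = swung out along the stand's +x; grows anticlockwise from above; at 1.57 it points along the stand's +y, across the seated nest; stop at 1.6. Light friction (0.05 N m), stays where it is left. Its underside passes 2 mm above a fully seated nest plate and jams against one that is not home.
- keeper_pivot (a point): Pivot axis of the keeper at the underside of its arm: stand x +10, y -104 mm, 81.5 mm above the bench. The arm is 16 mm wide, 8 mm thick and reaches 69 mm from the pivot.
- keeper_knob (a point): Black knob on the keeper, 16 mm diameter, 47 mm from the pivot along the arm. This point: on its axis, 111.5 mm above the bench; the knob spans 97.5 to 123.5 mm above the bench on a thinner stem.
- carton_small: Bystander: brown carton 90 x 120 x 70 mm; origin under its centre.
- carton_flat: Bystander: grey carton 120 x 160 x 50 mm; origin under its centre.
- cleaner: Bystander: white bottle with blue label, 60 mm diameter, 190 mm tall; origin under its centre.
- ring_gauge: Bystander: steel ring 52 mm diameter, 16 mm high; origin under its centre.
- hex_driver: Bystander: orange-handled driver lying on the bench; origin under its middle.
- bracket_loose: Bystander: small galvanised angle bracket 34 x 28 x 34 mm; origin under its centre.
- bracket_bin: Bystander: yellow picking bin with brackets, 200 x 150 x 110 mm; origin under its centre.
Things that resemble listed ones, but are neither listed nor needed, are in the scene too. What is shaped like the part that bears nest_grip but orange, pink or purple is not meant.

How it is judged (in metres and radians):
On the way, in this order (a step that is already met when the one before it is completed fails the run):
1. all three ball feet of the nest are fully home in cone, groove and flat (z of foot_cone in the frame of stand between 0.0585 and 0.063 m and horizontal distance between foot_cone and cone_nominal below 0.026 m and z of foot_groove in the frame of stand between 0.0585 and 0.063 m and horizontal distance between foot_groove and groove_nominal below 0.026 m and z of foot_flat in the frame of stand between 0.0585 and 0.063 m and horizontal distance between foot_flat and flat_nominal below 0.026 m), for 0.3 s.
2. the keeper is swung in over the seated nest (all of step 1 and value of joint keeper above 1.4 rad), for 0.2 s.
At the end, for the whole second after the job is handed in: The nest rests released and still with all three feet home: each ball centre 58.5 to 63 mm above the bench (61.5 when fully home, 65 on the plate's upper face) and within 26 mm of its own seat's nominal place; the keeper stands at 1.4 rad or more, over the plate (all of step 2 and linear speed of nest below 0.01 m/s and angular speed of nest below 0.1 rad/s and contact force between the fingers and nest below 0.2 N); the robot touches nothing.
It fails at once if the nest is dropped on, pushed into or forced against the stand: more than 25 N between them (contact force between nest and stand above 25 N).
It fails at once if one of the other things on the bench is moved by more than 20 mm (distance of any of carton_small, carton_flat, cleaner, ring_gauge, hex_driver, bracket_loose, bracket_bin from where it was at the start of the episode above 0.02 m).
It fails at once if the nest is let go over the seats while one of its feet is still 2 mm or more above home, so that it falls in (contact force between the fingers and nest below 0.1 N and horizontal distance between foot_cone and cone_nominal below 0.04 m and horizontal distance between foot_groove and groove_nominal below 0.04 m and z of any of foot_cone, foot_groove, foot_flat in the frame of stand above 0.0635 m).
It also fails if it takes over 72 s, if anything falls off the work surface, if the arm or the gripper's body presses on something with over 40 N, if the wrist force passes 120 N, or if a joint passes its speed limit or range.

## Working session

There is one attempt and no reset: what is moved stays moved. The work goes in short steps, Python scripts to look and compute and a tool call to move; the robot and the scene stay as the last step left them, time stands still between calls to the robot, and variables do not carry over. Pictures are saved under pics/ and viewed, and the job is handed in when it is done.

Besides the shell and the picture viewer there is one more tool, called after "Call:" by a JSON object that holds its "name" and its "arguments", one argument or row to a line. send_rows: Moves the arm, as the interface text tells. Its arguments: {"type":"object","properties":{"commands":{"type":"array","items":{"type":"array"}}},"required":["commands"]}

```bash
ls; mkdir -p pics
python3 - <<'E'
from plant import sensors, snapshot, order, ctrl
import cv2
o=sensors.get_obs(); print(o)
for n in("scene","top","wrist"):
    s=snapshot(n); cv2.imwrite(f"pics/{n}0.png",s["color"]); print(n,s["xyz"],s["attitude"],s["mtx"])
E
```

```text
pics
{'clock': 0.0, 'joint_pos': array([-6.07296493e+01,  2.05902369e+01,  6.34529111e-01, -1.94955559e-02,
       -7.01363640e+01, -1.65060115e+01]), 'qvel': array([ 0.05411848, -0.03138898, -0.02539609,  0.0376614 , -0.13779575,
       -0.00578469]), 'tau': array([-2.35414765e-03, -5.82719207e+01,  2.93051201e+01,  6.99707866e+00,
        7.05183222e-03, -1.63949671e-04]), 'tool_pos': array([ 0.14898887, -0.6578541 ,  0.22564392]), 'orientation': array([-1.79991410e+02, -9.34849973e-02,  1.02757693e+02]), 'force': array([-0.20062922, -0.33953109, -0.72186958]), 'moment': array([-0.04009632, -0.00875525,  0.04483924]), 'opening': 0.0874667153487211}
scene [ 1.10722454 -0.73979644  0.70644028] [-1.21869752e+02 -7.49279672e-02  3.90986792e+01] [[361.95537238   0.         252.82642534]
 [  0.         361.95537238 189.00831241]
 [  0.           0.           1.        ]]
top [0.29894228 0.00456838 1.54296786] [-172.5604026    -0.99002196  -91.46925176] [[482.6642805    0.         253.69662819]
 [  0.         482.6642805  199.1621906 ]
 [  0.           0.           1.        ]]
wrist [ 0.07102662 -0.6762183   0.38492019] [ 1.62729611e+02 -1.11404529e-01  1.02774001e+02] [[301.26657037   0.         254.67440831]
 [  0.         301.26657037 191.67113851]
 [  0.           0.           1.        ]]
```

View pics/top0.png

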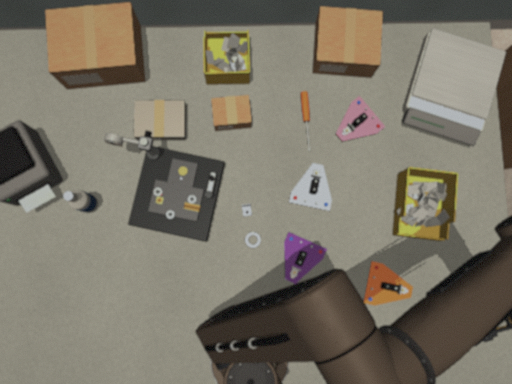

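View pics/scene0.png

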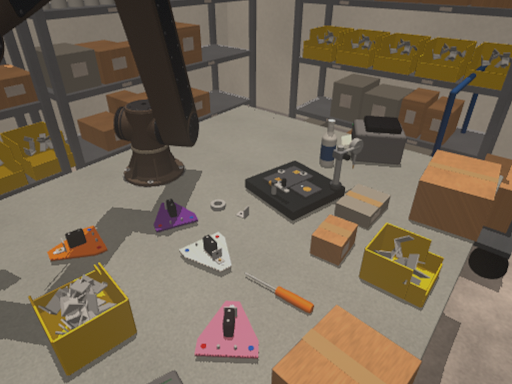

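View pics/wrist0.png

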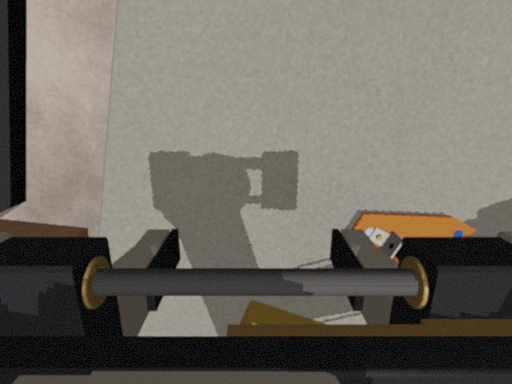

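```bash
cat > h.py <<'E'
import numpy as np, cv2
from scipy.spatial.transform import Rotation as R
from plant import sensors, snapshot, order, ctrl
def rot(s): return R.from_euler('xyz',s["attitude"],degrees=True).as_matrix()
def ray(s,u,v,z):
    d=rot(s)@np.linalg.inv(s["mtx"])@np.array([u,v,1.]); c=np.array(s["xyz"]); return c+d*(z-c[2])/d[2]
def proj(s,p):
    q=s["mtx"]@(rot(s).T@(np.array(p)-s["xyz"])); return q[:2]/q[2]
def pt(s,u,v):
    z=s["z_map"][int(round(v)),int(round(u))]; return np.array(s["xyz"])+rot(s)@(np.linalg.inv(s["mtx"])@np.array([u,v,1.]))*z
E
python3 - <<'E'
from h import *
s=snapshot("top"); c=s["color"]
a=cv2.resize(c[140:250,110:240],None,fx=5,fy=5,interpolation=cv2.INTER_CUBIC); cv2.imwrite("pics/st.png",a)
b=cv2.resize(c[150:220,270:350],None,fx=7,fy=7,interpolation=cv2.INTER_CUBIC); cv2.imwrite("pics/ne.png",b)
for uv in [(248,372),(313,187),(300,187),(135,215),(200,235),(215,170),(182,170),(158,191),(170,214),(191,199)]: print(uv,pt(s,*uv).round(4))
s=snapshot("scene"); c=s["color"]
cv2.imwrite("pics/sc.png",cv2.resize(c[120:280,160:380],None,fx=3.6,fy=3.6,interpolation=cv2.INTER_CUBIC))
E
```

```text
(248, 372) [0.0245 0.0041 0.2805]
(313, 187) [ 0.5243 -0.2103  0.0697]
(300, 187) [ 0.532  -0.1753  0.0256]
(135, 215) [0.4529 0.3434 0.0446]
(200, 235) [0.3861 0.143  0.0418]
(215, 170) [0.5892 0.0932 0.0457]
(182, 170) [0.5887 0.195  0.06  ]
(158, 191) [0.524  0.2692 0.0616]
(170, 214) [0.4516 0.2323 0.0628]
(191, 199) [0.4958 0.1669 0.0684]
```

View pics/st.png

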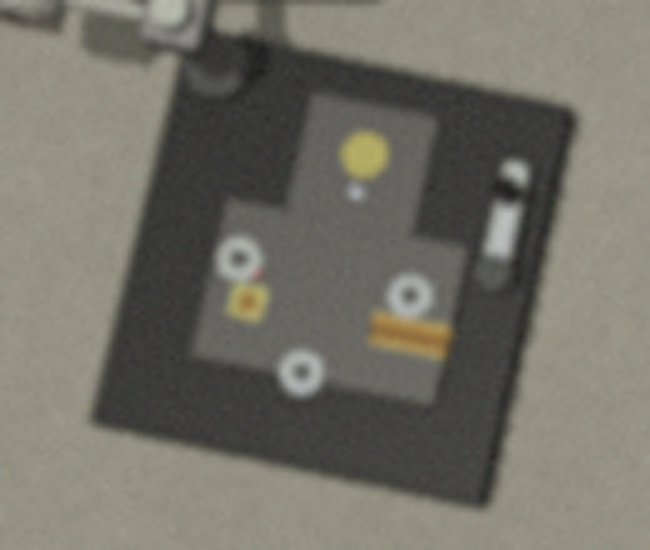

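View pics/ne.png

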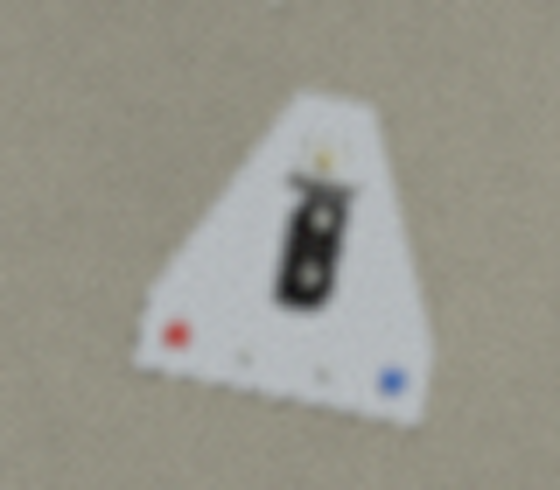

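View pics/sc.png

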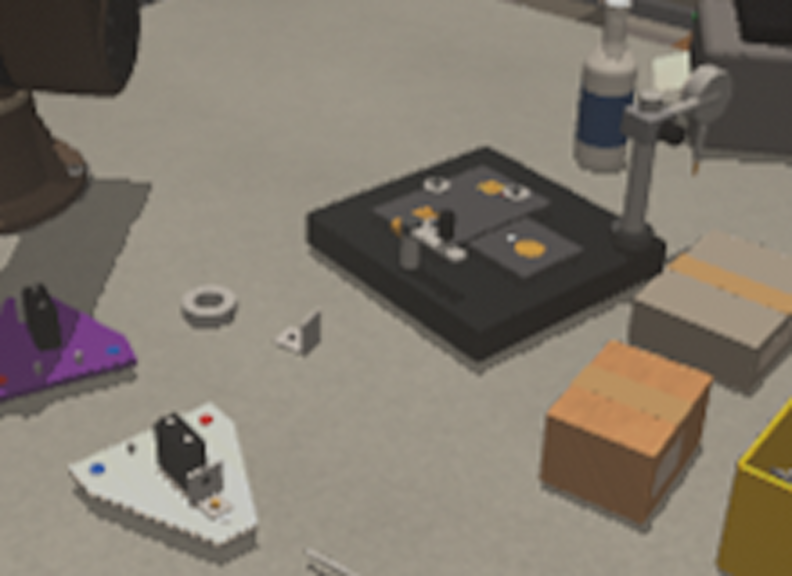

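Run:
```python
from h import *
from scipy import ndimage
s=snapshot("top"); c=s["color"]; hsv=cv2.cvtColor(c,cv2.COLOR_BGR2HSV)
def comps(mask,x0,y0,x1,y1,zs,name,minA=3):
    m=np.zeros_like(mask); m[y0:y1,x0:x1]=mask[y0:y1,x0:x1]
    n,l,st,ce=cv2.connectedComponentsWithStats(m.astype(np.uint8))
    for i in range(1,n):
        if st[i,4]>=minA: print(name,st[i],ce[i].round(2),ray(s,*ce[i],zs).round(4))
H,S,V=hsv[...,0].astype(int),hsv[...,1].astype(int),hsv[...,2].astype(int)
comps((S>90)&(V>90)&(H>8)&(H<40),130,145,215,235,.059,"brass")
comps((S>90)&((H<8)|(H>172)),285,160,340,215,.024,"red")
comps((S>90)&(H>100)&(H<130),285,160,340,215,.024,"blue")
comps((V<60),300,165,330,200,.068,"blk",10)
comps((V>190)&(S<60),130,145,215,235,.059,"white")
comps((V<85)&(V>0),110,135,235,250,.045,"granite",100)
m=((V<90)).astype(np.uint8)
# nest plate
m=((V>165)&(S<40)).astype(np.uint8); m2=np.zeros_like(m); m2[160:215,285:338]=m[160:215,285:338]
cs,_=cv2.findContours(m2,0,2); cc=max(cs,key=cv2.contourArea); print(cv2.contourArea(cc))
ap=cv2.approxPolyDP(cc,3,True)[:,0]
for p in ap: print(p,ray(s,*p,.024).round(4))
```

```text
brass [179 167   8   8  54] [182.52 170.52] [0.5872 0.1935 0.059 ]
brass [156 197   7   6  31] [158.94 199.65] [0.4974 0.2668 0.059 ]
brass [184 203  17   9 100] [191.89 206.66] [0.4731 0.1654 0.059 ]
red [294 197   3   2   5] [294.8 197.4] [ 0.4992 -0.1576  0.024 ]
blue [325 203   2   3   6] [325.5 204. ] [ 0.4757 -0.2545  0.024 ]
blk [310 180   8  13  49] [313.49 186.59] [ 0.5258 -0.2122  0.068 ]
granite [ 129  135   96  106 4256] [175.36 192.2 ] [0.5215 0.2181 0.045 ]
1213.0
[313 163] [ 0.6092 -0.2203  0.024 ]
[289 200] [ 0.4913 -0.1389  0.024 ]
[329 209] [ 0.4595 -0.265   0.024 ]
[331 198] [ 0.4946 -0.273   0.024 ]
[323 166] [ 0.5987 -0.252   0.024 ]
```

Call:
{"name": "send_rows", "arguments": {
  "commands": [
    [0,[0.127,0.147,0],[0,0,-0.0061]],
    [0,[0.127,0.147,0],[0,0,-0.0061]],
    [0,[0.127,0.147,0],[0,0,-0.0061]],
    [0,[0.127,0.147,0],[0,0,-0.0061]],
    [0,[0.127,0.147,0],[0,0,-0.0061]],
    [0,[0.127,0.147,0],[0,0,-0.0061]],
    [0,[0.127,0.147,0],[0,0,-0.0061]],
    [0,[0.127,0.147,0],[0,0,-0.0061]],
    [0,[0.127,0.147,0],[0,0,-0.0061]],
    [0,[0.127,0.147,0],[0,0,-0.0061]],
    [0,[0.127,0.147,0],[0,0,-0.0061]],
    [0,[0.127,0.147,0],[0,0,-0.0061]]
  ]
}}

```text
clock: 1.5
tool_pos: [0.5344, -0.205, 0.2261]
orientation: [179.8, -0.1, 74.9]
force: [1.2, -0.4, -0.1]
opening: 0.0877
```

Run:
```python
from h import *
o=sensors.get_obs(); print(o["clock"],o["tool_pos"],o["orientation"],o["joint_pos"],o["force"])
s=snapshot("wrist"); cv2.imwrite("pics/w1.png",s["color"]); print(s["xyz"],s["attitude"])
```

```text
1.5 [ 0.53435754 -0.20502464  0.22612354] [ 1.79838400e+02 -8.63083154e-02  7.48538934e+01] [-1.44341969e+00  1.08553415e+01 -1.27065875e+01 -4.97834527e-02
 -6.62606333e+01 -1.03682837e+02] [ 1.23107892 -0.36419969 -0.12648622]
[ 0.45661207 -0.18434151  0.38508373] [ 1.62571126e+02 -1.11867423e-01  7.48679171e+01]
```

View pics/w1.png

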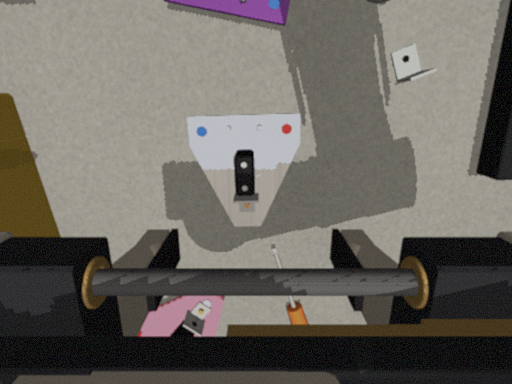

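```bash
cat >> h.py <<'E'
def blobs(s,kind,box,z,minA=5,show=True):
    hsv=cv2.cvtColor(s["color"],cv2.COLOR_BGR2HSV).astype(int); H,S,V=hsv[...,0],hsv[...,1],hsv[...,2]
    k={"red":(S>110)&((H<8)|(H>172)),"blue":(S>110)&(H>100)&(H<130),"brass":(S>80)&(V>80)&(H>8)&(H<40),"black":V<45,"white":(V>200)&(S<40)}[kind]
    x0,y0,x1,y1=box; m=np.zeros(k.shape,np.uint8); m[y0:y1,x0:x1]=k[y0:y1,x0:x1]
    n,l,st,ce=cv2.connectedComponentsWithStats(m); out=[]
    for i in range(1,n):
        if st[i,4]>=minA:
            p=ray(s,*ce[i],z); out.append((st[i,4],ce[i],p)); print(kind,st[i],ce[i].round(1),p.round(4))
    return out
E
python3 - <<'E'
from h import *
s=snapshot("wrist")
b=(185,105,305,228)
r=blobs(s,"red",b,.024)[0][2]; bl=blobs(s,"blue",b,.024)[0][2]
blobs(s,"brass",b,.024); blobs(s,"black",b,.068,20)
y=(r-bl)[:2]; print(np.hypot(*y), "yaw",np.degrees(np.arctan2(-y[0],y[1])))
y/=np.hypot(*y); x=np.array([y[1],-y[0]]); mid=(r+bl)[:2]/2; print("grip",mid+.045*x,"flat",mid+.105*x)
print([pt(s,u,v).round(4) for u,v in [(245,160),(245,180),(244,172),(215,150)]])
cv2.imwrite("pics/w1z.png",cv2.resize(s["color"][100:235,175:315],None,fx=5,fy=4,interpolation=cv2.INTER_CUBIC))
E
```

```text
red [278 121   9   9  63] [281.9 125.4] [ 0.5005 -0.157   0.024 ]
blue [193 124   8   9  61] [196.6 128. ] [ 0.4772 -0.2547  0.024 ]
brass [240 200   5   6  22] [242.1 202.3] [ 0.5804 -0.2282  0.024 ]
black [230 148  20  45 675] [239.7 169.8] [ 0.5294 -0.2148  0.068 ]
0.10041823190560462 yaw -13.411950710549196
grip [ 0.53266619 -0.21625326] flat [ 0.59102984 -0.2301703 ]
[array([ 0.5201, -0.2062,  0.0703]), array([ 0.5415, -0.2122,  0.0694]), array([ 0.5324, -0.2107,  0.0703]), array([ 0.5075, -0.2413,  0.0253])]
```

View pics/w1z.png

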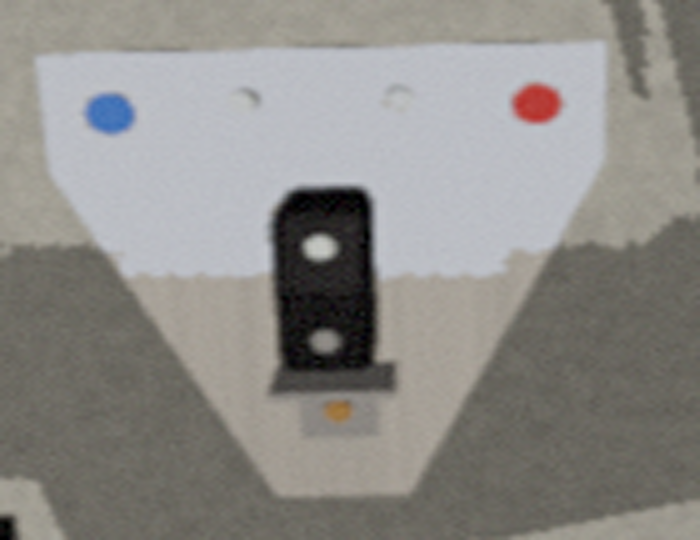

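```bash
cat > go.py <<'E'
import sys
from h import *
o=sensors.get_obs(); t=np.array(o["tool_pos"]); e=o["orientation"]
print("t",o["clock"],"pos",t.round(4),"ori",np.round(e,2),"F",np.round(o["force"],2),"M",np.round(o["moment"],3),"op",round(o["opening"],4))
if len(sys.argv)>4:
    g=np.array(list(map(float,sys.argv[1:4]))); yaw=float(sys.argv[4])
    rv=(R.from_euler('xyz',[180,0,yaw],degrees=True)*R.from_euler('xyz',e,degrees=True).inv()).as_rotvec()/(2*np.pi)
    print("units",((g-t)/.25).round(4),"turn",rv.round(5))
E
python3 go.py .532 -.2163 .031 76.5
```

```text
t 1.6 pos [ 0.5366 -0.203   0.2255] ori [ 1.7983e+02 -1.0000e-01  7.5120e+01] F [-1.29 -0.38  0.04] M [-0.102  0.139 -0.033] op 0.0875
units [-0.0184 -0.0531 -0.7781] turn [-0.00016  0.00051  0.00384]
```

Call:
{"name": "send_rows", "arguments": {
  "commands": [
    [0,[-0.018,-0.053,-0.1],[0,0,0.0038]],
    [0,[0,0,-0.1],[0,0,0]],
    [0,[0,0,-0.1],[0,0,0]],
    [0,[0,0,-0.1],[0,0,0]],
    [0,[0,0,0],[0,0,0]]
  ]
}}

```text
clock: 2.1
tool_pos: [0.5335, -0.2147, 0.1236]
orientation: [179.7, -0.1, 76.9]
force: [-0.9, 0.8, 1.1]
opening: 0.0875
```

```bash
python3 go.py .532 -.2163 .031 76.5
```

```text
t 2.1 pos [ 0.5335 -0.2147  0.1236] ori [ 1.7966e+02 -1.2000e-01  7.6850e+01] F [-0.93  0.79  1.08] M [-0.071  0.08   0.027] op 0.0875
units [-0.0058 -0.0063 -0.3704] turn [-0.0001   0.00101 -0.00098]
```

Call:
{"name": "send_rows", "arguments": {
  "commands": [
    [0,[-0.006,-0.006,-0.09],[0,0.001,-0.001]],
    [0,[0,0,-0.09],[0,0,0]],
    [0,[0,0,-0.09],[0,0,0]],
    [0,[0,0,-0.09],[0,0,0]],
    [0,[0,0,0],[0,0,0]],
    [0,[0,0,0],[0,0,0]]
  ]
}}

```text
clock: 2.7
tool_pos: [0.5363, -0.2183, 0.0389]
orientation: [179.5, 0.0, 76.6]
force: [0.5, -0.0, 0.7]
opening: 0.0881
```

```bash
python3 go.py .532 -.2163 .031 76.5;python3 - <<'E'
from h import *
s=snapshot("wrist"); cv2.imwrite("pics/w2.png",s["color"])
E
```

```text
t 2.7 pos [ 0.5363 -0.2183  0.0389] ori [1.7953e+02 2.0000e-02 7.6580e+01] F [ 0.52 -0.05  0.72] M [-0.023 -0.027  0.008] op 0.0881
units [-0.0173  0.0082 -0.0318] turn [ 0.00037  0.00126 -0.00023]
```

View pics/w2.png

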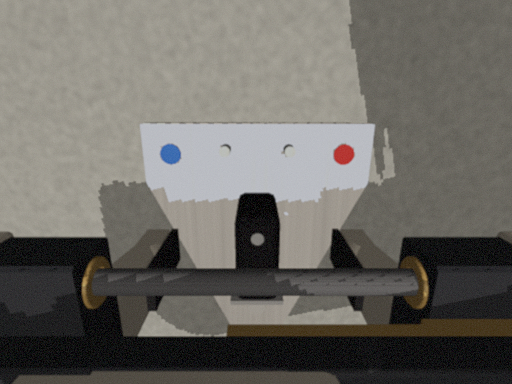

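Call:
{"name": "send_rows", "arguments": {
  "commands": [
    [0,[-0.015,0.008,-0.03],[0.0004,0.0012,0]],
    [0,[0,0,0],[0,0,0]],
    [0,[0,0,0],[0,0,0]]
  ]
}}

```text
clock: 3.05
tool_pos: [0.5343, -0.2164, 0.0345]
orientation: [179.7, -0.1, 76.6]
force: [0.1, -0.4, 0.4]
opening: 0.0877
```

```bash
python3 go.py .532 -.2163 .031 76.5;python3 - <<'E'
from h import *
s=snapshot("wrist"); b=(100,80,400,220)
r=blobs(s,"red",b,.024)[0][2]; bl=blobs(s,"blue",b,.024)[0][2]
y=(r-bl)[:2]; print(np.hypot(*y), "yaw",np.degrees(np.arctan2(-y[0],y[1])))
y/=np.hypot(*y); x=np.array([y[1],-y[0]]); mid=(r+bl)[:2]/2; print("grip",mid+.045*x,"flat",mid+.105*x)
E
python3 go.py .532 -.2163 .031 76.5
```

```text
t 3.05 pos [ 0.5343 -0.2164  0.0345] ori [ 1.7971e+02 -7.0000e-02  7.6600e+01] F [ 0.12 -0.41  0.4 ] M [-0.009 -0.053  0.034] op 0.0877
units [-0.0092  0.0004 -0.0142] turn [ 1.0e-05  8.3e-04 -2.7e-04]
red [333 150  20  20 315] [342.5 159.6] [ 0.5008 -0.1569  0.024 ]
blue [156 150  20  20 310] [165.8 159.3] [ 0.4772 -0.2549  0.024 ]
0.10078844267343058 yaw -13.516097521227655
grip [ 0.53275083 -0.21644023] flat [ 0.59108909 -0.23046334]
t 3.1 pos [ 0.5342 -0.2164  0.0345] ori [ 1.7972e+02 -7.0000e-02  7.6590e+01] F [-0.5  -0.04  0.05] M [-0.003  0.069  0.001] op 0.0873
units [-0.0088  0.0003 -0.0138] turn [-1.0e-05  8.1e-04 -2.4e-04]
```

Call:
{"name": "send_rows", "arguments": {
  "commands": [
    [0,[-0.012,0,-0.02],[0,0.001,0]],
    [0,[0,0,-0.004],[0,0,0]],
    [1,[0,0,0],[0,0,0]],
    [1,[0,0,0],[0,0,0]],
    [1,[0,0,0],[0,0,0]],
    [1,[0,0,0],[0,0,0]],
    [1,[0,0,0],[0,0,0]],
    [1,[0,0,0],[0,0,0]],
    [1,[0,0,0],[0,0,0]],
    [1,[0,0,0],[0,0,0]]
  ]
}}

```text
clock: 4.1
tool_pos: [0.5312, -0.2164, 0.0285]
orientation: [-179.9, 0.0, 76.6]
force: [-0.3, 0.1, -1.1]
opening: 0.0292
```

```bash
python3 go.py .532 -.2163 .031 76.5
```

```text
t 4.1 pos [ 0.5312 -0.2164  0.0285] ori [-1.7993e+02  2.0000e-02  7.6600e+01] F [-0.34  0.11 -1.11] M [-0.048 -0.005 -0.027] op 0.0292
units [0.0033 0.0004 0.0102] turn [ 1.0e-05 -1.9e-04 -2.8e-04]
```

Call:
{"name": "send_rows", "arguments": {
  "commands": [
    [1,[0,0,0],[0,0,0]],
    [1,[0,0,0],[0,0,0]],
    [1,[0,0,0],[0,0,0]],
    [1,[0,0,0],[0,0,0]]
  ]
}}

```text
clock: 4.5
tool_pos: [0.5313, -0.2164, 0.0285]
orientation: [-179.9, 0.0, 76.6]
force: [-0.0, -0.7, -0.6]
opening: 0.0213
```

```bash
python3 go.py .532 -.2163 .031 76.5
```

```text
t 4.5 pos [ 0.5313 -0.2164  0.0285] ori [-1.7995e+02  3.0000e-02  7.6620e+01] F [-0.03 -0.74 -0.59] M [-0.081 -0.041  0.089] op 0.0213
units [0.0028 0.0006 0.01  ] turn [ 4.0e-05 -1.6e-04 -3.4e-04]
```

Call:
{"name": "send_rows", "arguments": {
  "commands": [
    [1,[0,0,0.03],[0,0,0]],
    [1,[0,0,0.06],[0,0,0]],
    [1,[0,0,0.1],[0,0,0]],
    [1,[0,0,0.1],[0,0,0]],
    [1,[0,0,0.1],[0,0,0]],
    [1,[0,0,0.1],[0,0,0]],
    [1,[0,0,0.1],[0,0,0]],
    [1,[0,0,0.05],[0,0,0]],
    [1,[0,0,0],[0,0,0]],
    [1,[0,0,0],[0,0,0]]
  ]
}}

```text
clock: 5.5
tool_pos: [0.5216, -0.2137, 0.1902]
orientation: [-179.0, -0.1, 76.3]
force: [0.3, -0.6, -6.0]
opening: 0.0218
```

```bash
python3 go.py .529 .2077 .2 76.5;python3 - <<'E'
from h import *
s=snapshot("wrist");cv2.imwrite("pics/w3.png",s["color"])
E
```

```text
t 5.5 pos [ 0.5216 -0.2137  0.1902] ori [-1.7895e+02 -1.2000e-01  7.6340e+01] F [ 0.32 -0.59 -6.01] M [-0.106 -0.06  -0.005] op 0.0218
units [0.0297 1.6857 0.0394] turn [-0.001   -0.00275  0.00044]
```

View pics/w3.png

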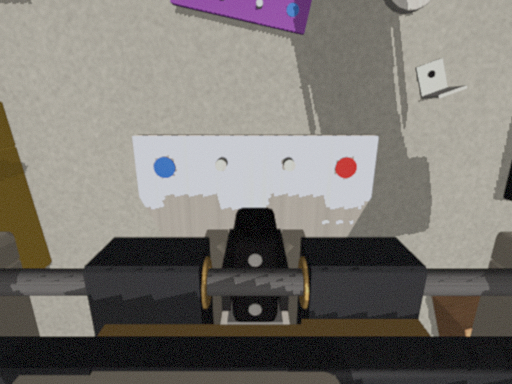

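Call:
{"name": "send_rows", "arguments": {
  "commands": [
    [1,[0.005,0.05,0.02],[-0.001,-0.0027,0]],
    [1,[0.003,0.1,0.01],[0,0,0]],
    [1,[0.003,0.15,0.01],[0,0,0]],
    [1,[0.003,0.15,0],[0,0,0]],
    [1,[0.003,0.15,0],[0,0,0]],
    [1,[0.003,0.15,0],[0,0,0]],
    [1,[0.003,0.15,0],[0,0,0]],
    [1,[0.003,0.15,0],[0,0,0]],
    [1,[0.003,0.15,0],[0,0,0]],
    [1,[0,0.15,0],[0,0,0]],
    [1,[0,0.08,0],[0,0,0]],
    [1,[0,0.04,0],[0,0,0]]
  ]
}}

```text
clock: 6.75
tool_pos: [0.5174, 0.165, 0.1831]
orientation: [-178.6, 0.7, 76.0]
force: [-0.0, -0.5, -4.4]
opening: 0.0217
```

```bash
python3 go.py .529 .2077 .2 76.5
```

```text
t 6.75 pos [0.5174 0.165  0.1831] ori [-178.55    0.69   75.95] F [-0.01 -0.5  -4.38] M [-0.077 -0.168 -0.014] op 0.0217
units [0.0463 0.171  0.0674] turn [ 0.0009  -0.00436  0.00154]
```

Call:
{"name": "send_rows", "arguments": {
  "commands": [
    [1,[0.02,0.08,0.04],[0.001,-0.0044,0.0015]],
    [1,[0.02,0.06,0.03],[0,0,0]],
    [1,[0,0.02,0.01],[0,0,0]],
    [1,[0,0,0],[0,0,0]]
  ]
}}

```text
clock: 7.15
tool_pos: [0.5258, 0.2059, 0.1998]
orientation: [-179.7, 0.3, 76.5]
force: [0.7, 0.2, -6.1]
opening: 0.022
```

```bash
python3 go.py .529 .2077 .2 76.5;python3 - <<'E'
from h import *
s=snapshot("wrist");cv2.imwrite("pics/w4.png",s["color"])
E
python3 go.py .529 .2077 .2 76.5
```

```text
t 7.15 pos [0.5258 0.2059 0.1998] ori [-179.67    0.31   76.52] F [ 0.69  0.19 -6.07] M [ 0.009 -0.08   0.036] op 0.022
units [0.0129 0.0072 0.0007] turn [ 6.40e-04 -1.09e-03 -6.00e-05]
t 7.2 pos [0.5257 0.2055 0.1996] ori [-179.66    0.33   76.51] F [-0.22  0.08 -5.44] M [-0.07  -0.14   0.005] op 0.0216
units [0.0132 0.0088 0.0017] turn [ 6.60e-04 -1.13e-03 -1.00e-05]
```

View pics/w4.png

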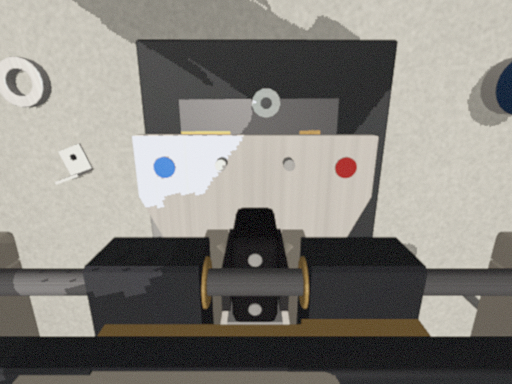

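Run:
```python
from h import *
s=snapshot("wrist")
cv2.imwrite("pics/w4z.png",cv2.resize(s["color"][90:180,130:390],None,fx=3,fy=3,interpolation=cv2.INTER_CUBIC))
blobs(s,"brass",(150,120,350,136),.059,5)
for n,u,v in [("gL",181,132),("gR",231,132),("cL",299,132),("cR",321,132),("plL",180,98),("plR",338,98)]: print(n,ray(s,u,v,.059).round(4))
for n,p in [("cone",(.4974,.2668,.059)),("groove",(.4731,.1654,.059)),("flat",(.5872,.1935,.0555))]: print(n,proj(s,p))
t=snapshot("top"); print(blobs(t,"brass",(130,145,215,235),.059))
```

```text
brass [300 130  22   5  93] [310.4 131.7] [0.4903 0.2694 0.059 ]
brass [181 132  50   3 101] [205.6 132.5] [0.4671 0.169  0.059 ]
gL [0.461  0.1456 0.059 ]
gR [0.4725 0.1935 0.059 ]
cL [0.488  0.2584 0.059 ]
cR [0.493  0.2794 0.059 ]
plL [0.4303 0.1544 0.059 ]
plR [0.4653 0.3006 0.059 ]
cone [309.13105455 139.39672751]
groove [203.74174739 139.33110859]
flat [257.85333222 234.45114362]
brass [192 204   8   8  51] [195.9 207.3] [0.4708 0.1531 0.059 ]
[(np.int32(51), array([195.90196078, 207.33333333]), array([0.4707637 , 0.15305406, 0.059     ]))]
```

View pics/w4z.png

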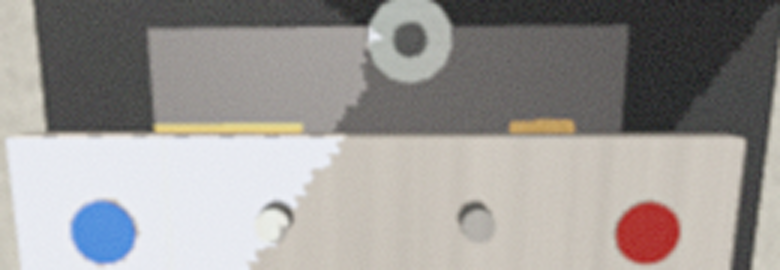

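```bash
cat > nest.py <<'E'
from h import *
o=sensors.get_obs(); s=snapshot("wrist"); z=o["tool_pos"][2]-.0045
b=(100,100,400,220)
r=max(blobs(s,"red",b,z),key=lambda q:q[0])[2]; bl=max(blobs(s,"blue",b,z),key=lambda q:q[0])[2]
y=(r-bl)[:2]; print("d",np.hypot(*y),"yaw",np.degrees(np.arctan2(-y[0],y[1])))
y/=np.hypot(*y); x=np.array([y[1],-y[0]]); mid=(r+bl)[:2]/2; g=mid+.045*x
print("grip",g,"minus tcp",g-o["tool_pos"][:2], "tcp",o["tool_pos"],o["orientation"])
print("to go (units)",(np.array([.5300,.2078])-g)/.25)
E
python3 nest.py
```

```text
red [336 158  20  20 324] [345.5 167.3] [0.4952 0.2639 0.195 ]
blue [154 158  21  19 314] [163.9 167. ] [0.4715 0.1658 0.195 ]
d 0.10091630209608571 yaw -13.541148578848233
grip [0.52709222 0.20433833] minus tcp [ 0.00156961 -0.00056596] tcp [0.52552261 0.20490429 0.19952123] [-179.66220384    0.33141799   76.47417991]
to go (units) [0.01163111 0.01384668]
```

Call:
{"name": "send_rows", "arguments": {
  "commands": [
    [1,[0.012,0.014,-0.02],[0.0006,-0.0011,0]],
    [1,[0,0,-0.05],[0,0,0]],
    [1,[0,0,-0.06],[0,0,0]],
    [1,[0,0,-0.06],[0,0,0]],
    [1,[0,0,-0.05],[0,0,0]],
    [1,[0,0,-0.03],[0,0,0]],
    [1,[0,0,0],[0,0,0]]
  ]
}}

```text
clock: 8.05
tool_pos: [0.5273, 0.2052, 0.1248]
orientation: [-179.9, 0.1, 76.3]
force: [-0.9, -0.7, -4.8]
opening: 0.0217
```

```bash
python3 go.py .5285 .2083 .1 76.5
```

```text
t 8.05 pos [0.5273 0.2052 0.1248] ori [-1.799e+02  1.100e-01  7.626e+01] F [-0.86 -0.69 -4.81] M [-0.065  0.009 -0.068] op 0.0217
units [ 0.0049  0.0125 -0.0991] turn [ 0.00023 -0.00035  0.00067]
```

Call:
{"name": "send_rows", "arguments": {
  "commands": [
    [1,[0.006,0.015,-0.04],[0.0002,-0.0004,0.0007]],
    [1,[0,0,-0.04],[0,0,0]],
    [1,[0,0,-0.02],[0,0,0]],
    [1,[0,0,0],[0,0,0]]
  ]
}}

```text
clock: 8.45
tool_pos: [0.5294, 0.2095, 0.0981]
orientation: [179.9, -0.0, 76.5]
force: [0.5, 0.2, -5.5]
opening: 0.0218
```

```bash
python3 go.py .5285 .2083 .095 76.5; python3 nest.py;python3 - <<'E'
from h import *
s=snapshot("scene");cv2.imwrite("pics/s5.png",cv2.resize(s["color"][110:230,220:380],None,fx=5,fy=5,interpolation=cv2.INTER_CUBIC))
E
```

```text
t 8.45 pos [0.5294 0.2095 0.0981] ori [ 1.7992e+02 -5.0000e-02  7.6540e+01] F [ 0.45  0.22 -5.51] M [-0.068  0.055 -0.051] op 0.0218
units [-0.0037 -0.0049 -0.0125] turn [-7.0e-05  2.5e-04 -1.2e-04]
red [336 158  20  20 326] [345.5 167.2] [0.499  0.2686 0.0936]
blue [154 158  21  19 312] [163.9 167. ] [0.4754 0.1706 0.0936]
d 0.10073877202411102 yaw -13.530570506898147
grip [0.53096067 0.20908732] minus tcp [ 0.00152628 -0.00044085] tcp [0.52943439 0.20952817 0.09811979] [ 1.79918544e+02 -4.65950134e-02  7.65414958e+01]
to go (units) [-0.00384268 -0.00514927]
```

View pics/s5.png

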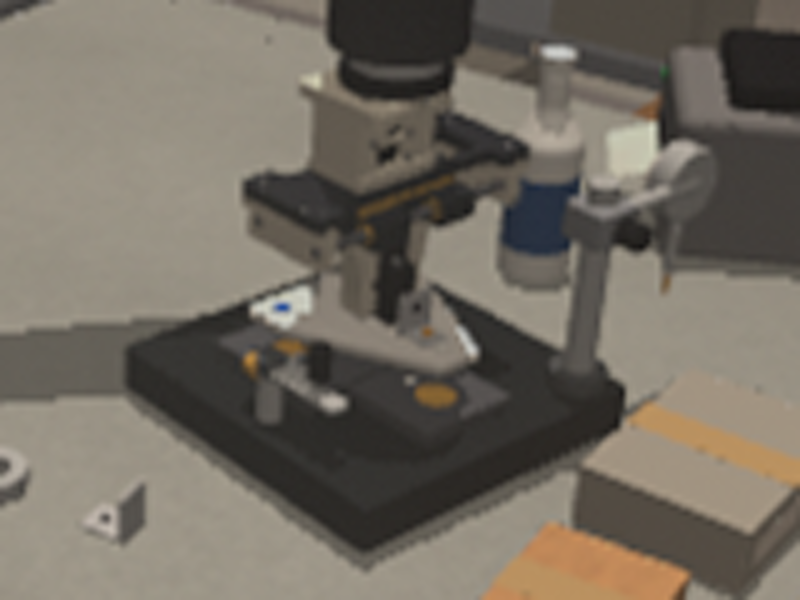

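Call:
{"name": "send_rows", "arguments": {
  "commands": [
    [1,[-0.005,-0.007,-0.012],[0,0.0002,0]],
    [1,[0,0,-0.008],[0,0,0]],
    [1,[0,0,-0.008],[0,0,0]],
    [1,[0,0,-0.006],[0,0,0]]
  ]
}}

```text
clock: 8.95
tool_pos: [0.5293, 0.2083, 0.0913]
orientation: [179.8, -0.2, 76.6]
force: [0.3, -0.1, -5.3]
opening: 0.0222
```

```bash
python3 go.py .5285 .2083 .087 76.5
```

```text
t 8.95 pos [0.5293 0.2083 0.0913] ori [179.85  -0.19  76.56] F [ 0.26 -0.15 -5.35] M [-0.045 -0.021  0.009] op 0.0222
units [-0.003  -0.0001 -0.0174] turn [-0.00042  0.00054 -0.00016]
```

Call:
{"name": "send_rows", "arguments": {
  "commands": [
    [1,[-0.003,0,-0.008],[-0.0004,0.0005,0]],
    [1,[0,0,-0.008],[0,0,0]]
  ]
}}

```text
clock: 9.15
tool_pos: [0.5286, 0.2084, 0.0873]
orientation: [180.0, -0.0, 76.6]
force: [-1.1, 0.6, -5.0]
opening: 0.0219
```

Call:
{"name": "send_rows", "arguments": {
  "commands": [
    [1,[0,0,-0.008],[0,0,0]],
    [1,[0,0,-0.004],[0,0,0]]
  ]
}}

```text
clock: 9.35
tool_pos: [0.5288, 0.2084, 0.084]
orientation: [180.0, -0.0, 76.6]
force: [-0.1, -0.9, -2.3]
opening: 0.0218
```

```bash
python3 go.py .5285 .2083 .084 76.5
```

```text
t 9.35 pos [0.5288 0.2084 0.084 ] ori [ 1.7996e+02 -1.0000e-02  7.6580e+01] F [-0.05 -0.9  -2.29] M [-0.365 -0.206  0.043] op 0.0218
units [-0.0013 -0.0006 -0.0001] turn [-0.       0.00011 -0.00022]
```

Call:
{"name": "send_rows", "arguments": {
  "commands": [
    [1,[0,0,-0.004],[0,0,0]],
    [1,[0,0,-0.002],[0,0,0]]
  ]
}}

```text
clock: 9.55
tool_pos: [0.5296, 0.2085, 0.0836]
orientation: [179.9, -0.0, 76.6]
force: [-2.2, -1.2, 1.3]
opening: 0.0216
```

```bash
python3 go.py .5285 .2083 .084 76.5; python3 nest.py
```

```text
t 9.55 pos [0.5296 0.2085 0.0836] ori [ 1.7988e+02 -3.0000e-02  7.6640e+01] F [-2.2  -1.19  1.31] M [-0.424  0.821  0.157] op 0.0216
units [-0.0042 -0.0009  0.0015] turn [ 0.       0.00034 -0.00038]
red [335 157  21  21 326] [345.3 167. ] [0.4989 0.2674 0.0791]
blue [154 158  20  19 310] [163.7 167. ] [0.4756 0.1695 0.0791]
d 0.10070177072497426 yaw -13.350848168607966
grip [0.53101905 0.20806207] minus tcp [ 0.00146088 -0.00045861] tcp [0.52955818 0.20852067 0.08361303] [ 1.79881364e+02 -2.74710676e-02  7.66350495e+01]
to go (units) [-0.00407622 -0.00104827]
```

Call:
{"name": "send_rows", "arguments": {
  "commands": [
    [1,[-0.005,0,0],[0,0.0003,-0.0003]],
    [1,[0,0,0],[0,0,0]]
  ]
}}

```text
clock: 9.8
tool_pos: [0.529, 0.2086, 0.084]
orientation: [179.9, -0.1, 76.5]
force: [0.0, -1.8, -2.9]
opening: 0.022
```

```bash
python3 go.py .5285 .2083 .084 76.5; python3 nest.py
```

```text
t 9.8 pos [0.529  0.2086 0.084 ] ori [ 1.7991e+02 -5.0000e-02  7.6530e+01] F [ 0.01 -1.78 -2.86] M [-0.602 -0.071  0.154] op 0.022
units [-0.0019 -0.0012 -0.    ] turn [-8.0e-05  2.7e-04 -9.0e-05]
red [335 158  21  20 327] [345.3 167.1] [0.4985 0.2676 0.0795]
blue [154 158  20  20 313] [163.8 167.1] [0.475  0.1696 0.0795]
d 0.10071946239155807 yaw -13.480550608253527
grip [0.5305124  0.20811423] minus tcp [ 0.00153198 -0.0004861 ] tcp [0.52898043 0.20860033 0.08400722] [ 1.79913995e+02 -5.15107839e-02  7.65328728e+01]
to go (units) [-0.0020496  -0.00125692]
```

Call:
{"name": "send_rows", "arguments": {
  "commands": [
    [1,[-0.001,-0.004,-0.001],[0,0.0002,0]],
    [1,[0,0,-0.002],[0,0,0]]
  ]
}}

```text
clock: 10.05
tool_pos: [0.5292, 0.2081, 0.0836]
orientation: [179.9, -0.1, 76.5]
force: [-0.2, -2.2, 3.0]
opening: 0.0219
```

```bash
python3 go.py .5285 .2083 .084 76.5
```

```text
t 10.05 pos [0.5292 0.2081 0.0836] ori [ 1.7994e+02 -1.0000e-01  7.6540e+01] F [-0.18 -2.23  2.96] M [-0.81   0.221  0.07 ] op 0.0219
units [-0.0029  0.0008  0.0016] turn [-0.00023  0.00022 -0.00011]
```

Call:
{"name": "send_rows", "arguments": {
  "commands": [
    [1,[0,-0.005,0.001],[-0.0002,0.0002,0]],
    [1,[0,0,0],[0,0,0]]
  ]
}}

```text
clock: 10.25
tool_pos: [0.5293, 0.2076, 0.0838]
orientation: [-180.0, -0.1, 76.5]
force: [0.7, -0.5, -0.3]
opening: 0.0216
```

```bash
python3 go.py .5285 .2083 .084 76.5; python3 nest.py
```

```text
t 10.25 pos [0.5293 0.2076 0.0838] ori [-1.800e+02 -9.000e-02  7.653e+01] F [ 0.75 -0.48 -0.3 ] M [-0.113 -0.058 -0.014] op 0.0216
units [-0.003   0.0028  0.0008] turn [-2.4e-04  6.0e-05 -7.0e-05]
red [336 158  20  20 326] [345.5 167.3] [0.4989 0.2667 0.0793]
blue [154 158  21  19 310] [163.9 167. ] [0.4753 0.1687 0.0793]
d 0.10079537744753159 yaw -13.577581669843985
grip [0.53083344 0.20716925] minus tcp [ 0.00158019 -0.00043522] tcp [0.52925325 0.20760446 0.08379027] [-1.79999749e+02 -9.01976103e-02  7.65254766e+01]
to go (units) [-0.00333375  0.00252302]
```

Call:
{"name": "send_rows", "arguments": {
  "commands": [
    [1,[0,0,-0.003],[-0.0002,0.0001,0]],
    [1,[0,0,-0.002],[0,0,0]]
  ]
}}

```text
clock: 10.5
tool_pos: [0.5296, 0.2077, 0.0835]
orientation: [180.0, -0.0, 76.6]
force: [-2.1, -0.1, 4.9]
opening: 0.0216
```

```bash
python3 go.py .5285 .2083 .084 76.5; python3 nest.py
python3 - <<'E'
from h import *
s=snapshot("scene");cv2.imwrite("pics/s6.png",cv2.resize(s["color"][130:230,220:370],None,fx=5,fy=5,interpolation=cv2.INTER_CUBIC))
E
```

```text
t 10.5 pos [0.5296 0.2077 0.0835] ori [ 1.7997e+02 -2.0000e-02  7.6550e+01] F [-2.09 -0.13  4.9 ] M [0.101 0.988 0.066] op 0.0216
units [-0.0043  0.0023  0.0019] turn [-4.0e-05  8.0e-05 -1.4e-04]
red [336 158  20  20 322] [345.5 167.2] [0.4991 0.2668 0.079 ]
blue [154 158  21  19 311] [163.9 167. ] [0.4756 0.1688 0.079 ]
d 0.10079314166667652 yaw -13.502620431340995
grip [0.53110004 0.20730268] minus tcp [ 0.00152232 -0.00041547] tcp [0.52957773 0.20771815 0.08351916] [ 1.79973465e+02 -1.94901854e-02  7.65518720e+01]
to go (units) [-0.00440018  0.00198928]
```

View pics/s6.png

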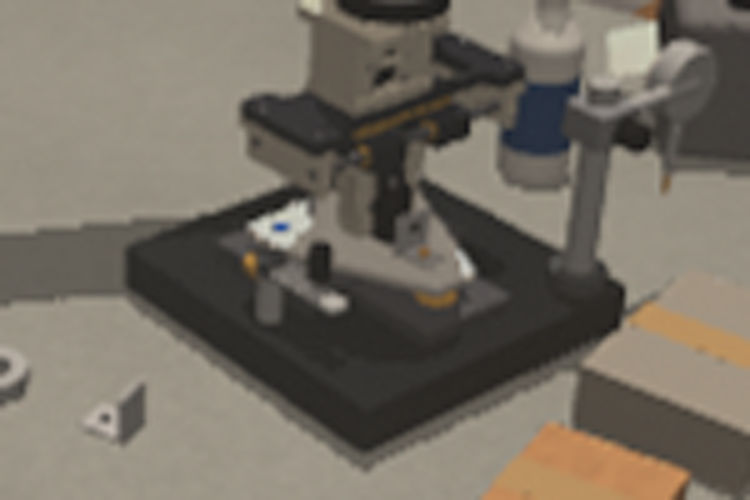

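Call:
{"name": "send_rows", "arguments": {
  "commands": [
    [1,[-0.004,0.001,0.001],[0,0,0]],
    [1,[0,0,0],[0,0,0]]
  ]
}}

```text
clock: 10.8
tool_pos: [0.5289, 0.2079, 0.0838]
orientation: [179.9, -0.0, 76.6]
force: [1.3, 0.2, -1.3]
opening: 0.022
```

```bash
python3 go.py .5285 .2083 .084 76.5
python3 - <<'E'
from h import *
w=snapshot("wrist"); cv2.imwrite("pics/w7.png",w["color"])
def med(s,u,v,k=2):
    return np.median([pt(s,u+i,v+j) for i in range(-k,k+1) for j in range(-k,k+1)],axis=0).round(4)
print("wrist red/blue",med(w,345,167),med(w,164,167),"mid",med(w,200,155), med(w,310,155),"rear",med(w,190,190),med(w,315,190))
s=snapshot("scene")
for u,v in [(276,175.6),(272,178),(300,182),(305,183.5),(309,184)]: print((u,v),med(s,u,v,0), s["color"][int(round(v)),int(round(u))])
E
```

```text
t 10.8 pos [0.5289 0.2079 0.0838] ori [ 1.7993e+02 -3.0000e-02  7.6570e+01] F [ 1.32  0.2  -1.3 ] M [-0.091 -0.391  0.097] op 0.022
units [-0.0016  0.0015  0.0006] turn [-4.0e-05  2.2e-04 -1.8e-04]
wrist red/blue [0.4979 0.2665 0.0808] [0.4747 0.1695 0.0808] mid [0.473  0.1905 0.0801] [0.4871 0.249  0.0799] rear [0.4908 0.1794 0.0798] [0.5074 0.248  0.0799]
(276, 175.6) [0.4757 0.1674 0.0766] [163 159 153]
(272, 178) [0.4712 0.1501 0.073 ] [ 85  94 101]
(300, 182) [0.564  0.1849 0.0756] [121 132 142]
(305, 183.5) [0.583  0.1863 0.0762] [120 131 140]
(309, 184) [0.595  0.1925 0.0759] [116 127 136]
```

View pics/w7.png

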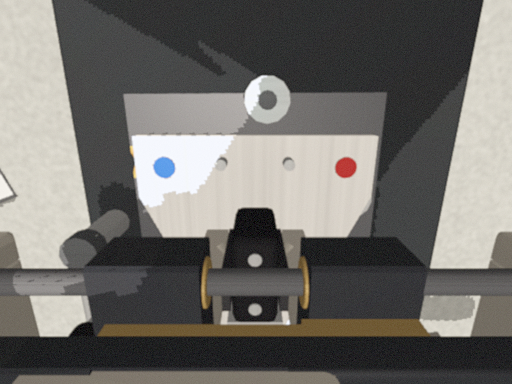

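Call:
{"name": "send_rows", "arguments": {
  "commands": [
    [1,[0.001,0,-0.001],[0,0,0]],
    [0.4,[0,0,0],[0,0,0]],
    [0.4,[0,0,0],[0,0,0]],
    [0.4,[0,0,0],[0,0,0]],
    [0.4,[0,0,0],[0,0,0]],
    [0.4,[0,0,0],[0,0,0]]
  ]
}}

```text
clock: 11.5
tool_pos: [0.5286, 0.2077, 0.0833]
orientation: [180.0, 0.0, 76.5]
force: [-0.2, 0.8, -0.7]
opening: 0.052
```

```bash
python3 go.py .5285 .2083 .19 76.5
python3 - <<'E'
from h import *
w=snapshot("wrist"); cv2.imwrite("pics/w8.png",w["color"])
E
python3 nest.py
```

```text
t 11.5 pos [0.5286 0.2077 0.0833] ori [1.7999e+02 1.0000e-02 7.6530e+01] F [-0.15  0.79 -0.71] M [0.005 0.017 0.005] op 0.052
units [-0.0006  0.0023  0.4269] turn [ 4.e-05  1.e-05 -9.e-05]
red [336 159  21  20 326] [346.1 168.2] [0.4989 0.267  0.0788]
blue [155 159  20  20 316] [164.4 168.5] [0.4755 0.1688 0.0788]
d 0.1009602192095327 yaw -13.37290963962615
grip [0.53095512 0.20751596] minus tcp [ 0.00229105 -0.0002155 ] tcp [0.52866407 0.20773146 0.083272  ] [1.79993835e+02 1.23058256e-02 7.65324238e+01]
to go (units) [-0.00382047  0.00113614]
```

View pics/w8.png

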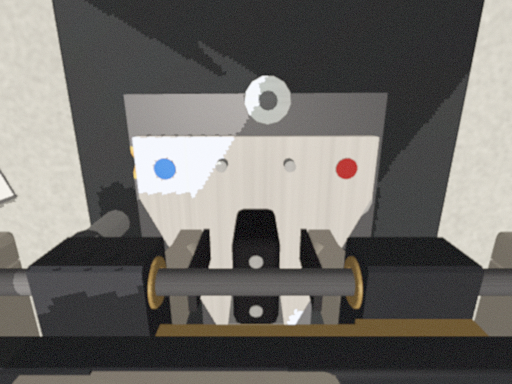

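Call:
{"name": "send_rows", "arguments": {
  "commands": [
    [0.4,[0,0,0.05],[0,0,0]],
    [0.4,[0,0,0.1],[0,0,0]],
    [0.4,[0,0,0.1],[0,0,0]],
    [0.4,[0,0,0.1],[0,0,0]],
    [0.4,[0,0,0.1],[0,0,0]],
    [1,[0,0,0.05],[0,0,0]],
    [1,[0,0,0],[0,0,0]],
    [1,[0,0,0],[0,0,0]]
  ]
}}

```text
clock: 12.4
tool_pos: [0.5281, 0.2068, 0.219]
orientation: [179.9, -0.1, 76.5]
force: [0.1, -0.1, 0.1]
opening: 0.0341
```

```bash
python3 go.py .5285 .2083 .19 76.5
python3 - <<'E'
from h import *
w=snapshot("wrist"); cv2.imwrite("pics/w9.png",w["color"])
for c,r in [(95,420),(487,505),(573,110)]:
    pass
img=cv2.imread("pics/top0.png"); s=snapshot("top")
m=(cv2.cvtColor(img,cv2.COLOR_BGR2GRAY)<80).astype(np.uint8); m[:145]=0; m[:,:128]=0; m[:,226:]=0; m[242:]=0
# fit using edges bottom-left corner etc.
cs,_=cv2.findContours(m,0,2); c=max(cs,key=cv2.contourArea); h=cv2.convexHull(c); ap=cv2.approxPolyDP(h,4,True)[:,0]
for p in ap: print(p,ray(s,*p,.045).round(4))
for n,(u,v) in {"BL":(95,420),"BR":(487,505),"TR":(573,110)}.items(): print(n,ray(s,110+u/5-.4,140+v/5-.4,.045).round(4))
print("knob top", ray(s,110+508/5-.4,140+183/5-.4,.1235).round(4),"pivot",ray(s,110+490/5-.4,140+272/5-.4,.09).round(4))
cv2.imwrite("pics/t9.png",cv2.resize(s["color"][140:250,110:240],None,fx=5,fy=5,interpolation=cv2.INTER_CUBIC))
E
```

```text
t 12.4 pos [0.5281 0.2068 0.219 ] ori [ 1.7987e+02 -7.0000e-02  7.6550e+01] F [ 0.14 -0.14  0.14] M [-0.017  0.003 -0.001] op 0.0341
units [ 0.0017  0.006  -0.1161] turn [-0.00011  0.00039 -0.00013]
[151 145] [0.6743 0.2942 0.045 ]
[224 163] [0.6112 0.0645 0.045 ]
[206 240] [0.37   0.1243 0.045 ]
[129 223] [0.4285 0.3617 0.045 ]
BL [0.4266 0.3629 0.045 ]
BR [0.3681 0.1213 0.045 ]
TR [0.6157 0.0638 0.045 ]
knob top [0.5556 0.1002 0.1235] pivot [0.5071 0.1141 0.09  ]
```

View pics/w9.png

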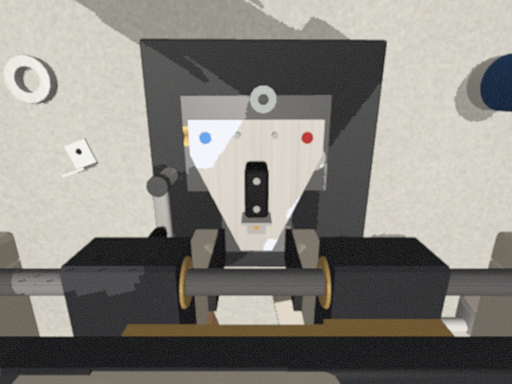

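View pics/t9.png

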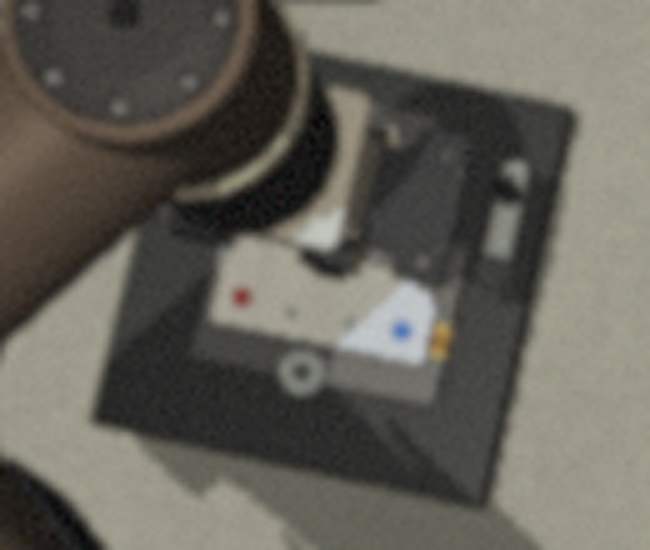

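Call:
{"name": "send_rows", "arguments": {
  "commands": [
    [1,[0.008,-0.06,0],[0,0,0]],
    [1,[0.01,-0.1,0],[0,0,0]],
    [1,[0.01,-0.1,0],[0,0,0]],
    [1,[0.01,-0.1,0],[0,0,0]],
    [1,[0.01,-0.1,0],[0,0,0]],
    [1,[0.01,-0.08,0],[0,0,0]],
    [1,[0,-0.03,0],[0,0,0]],
    [1,[0,0,0],[0,0,0]]
  ]
}}

```text
clock: 13.3
tool_pos: [0.5385, 0.0539, 0.2104]
orientation: [-179.5, 0.5, 76.6]
force: [0.1, -0.4, -1.0]
opening: 0.0006
```

```bash
python3 go.py .544 .065 .103 76.5
python3 - <<'E'
from h import *
w=snapshot("wrist"); cv2.imwrite("pics/w10.png",w["color"])
print("knobtop proj",proj(w,(.553,.1,.1235)))
s=snapshot("top");cv2.imwrite("pics/t10.png",cv2.resize(s["color"][140:250,110:240],None,fx=5,fy=5,interpolation=cv2.INTER_CUBIC))
E
```

```text
t 13.3 pos [0.5385 0.0539 0.2104] ori [-179.46    0.54   76.58] F [ 0.09 -0.35 -0.99] M [ 0.067  0.029 -0.057] op 0.0006
units [ 0.022   0.0443 -0.4298] turn [ 0.00111 -0.0018  -0.00022]
knobtop proj [311.56411758 200.41398297]
```

View pics/w10.png

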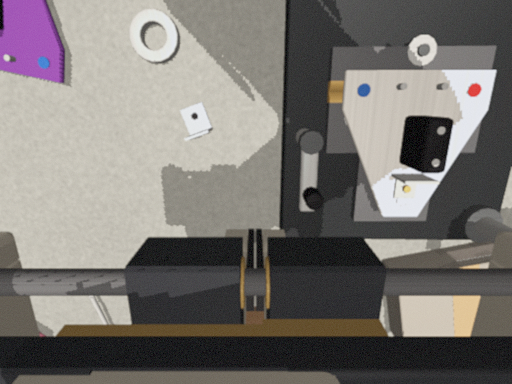

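View pics/t10.png

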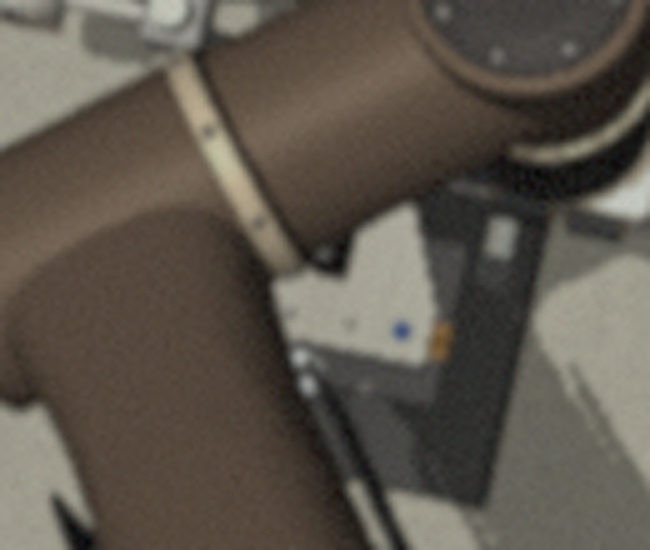

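Call:
{"name": "send_rows", "arguments": {
  "commands": [
    [1,[0.022,0.03,-0.06],[0.0011,-0.0018,0]],
    [1,[0,0,-0.1],[0,0,0]],
    [1,[0,0,-0.1],[0,0,0]],
    [1,[0,0,-0.1],[0,0,0]],
    [1,[0,0,-0.03],[0,0,0]],
    [1,[0,0,0],[0,0,0]]
  ]
}}

```text
clock: 14.0
tool_pos: [0.5452, 0.068, 0.1111]
orientation: [179.8, -0.1, 77.0]
force: [0.3, 0.2, 0.7]
opening: 0.0001
```

```bash
python3 go.py .544 .065 .103 76.5
python3 - <<'E'
from h import *
w=snapshot("wrist"); cv2.imwrite("pics/w11.png",w["color"])
E
```

```text
t 14.0 pos [0.5452 0.068  0.1111] ori [ 1.7979e+02 -1.4000e-01  7.6970e+01] F [0.3  0.17 0.73] M [-0.045  0.038  0.022] op 0.0001
units [-0.0048 -0.0119 -0.0324] turn [-0.00026  0.00065 -0.00131]
```

View pics/w11.png

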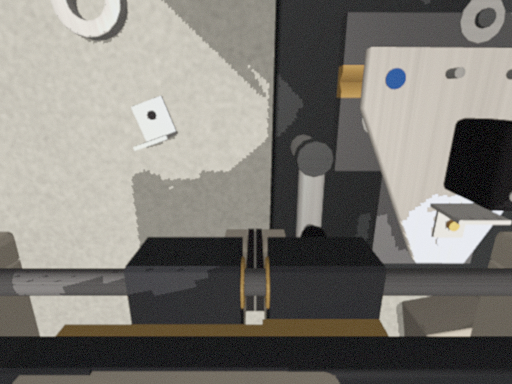

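Call:
{"name": "send_rows", "arguments": {
  "commands": [
    [1,[0.006,0.025,-0.02],[0,0.0006,-0.0013]],
    [1,[0.006,0.025,0],[0,0,0]],
    [1,[0.006,0.025,0],[0,0,0]],
    [1,[0,0.025,0],[0,0,0]]
  ]
}}

```text
clock: 14.45
tool_pos: [0.5517, 0.0952, 0.1094]
orientation: [179.8, -0.2, 76.5]
force: [0.6, -1.8, -1.3]
opening: 0.0004
```

```bash
python3 go.py .544 .065 .106 76.5
python3 - <<'E'
from h import *
w=snapshot("wrist"); cv2.imwrite("pics/w12.png",w["color"])
E
```

```text
t 14.45 pos [0.5517 0.0952 0.1094] ori [179.82  -0.2   76.46] F [ 0.56 -1.83 -1.32] M [-0.705 -0.14   0.036] op 0.0004
units [-0.0308 -0.1207 -0.0135] turn [-0.00043  0.00063  0.00012]
```

View pics/w12.png

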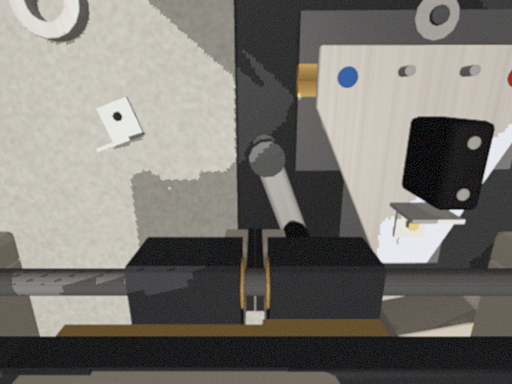

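Call:
{"name": "send_rows", "arguments": {
  "commands": [
    [1,[-0.002,0.025,-0.003],[0,0.0005,0]],
    [1,[-0.004,0.025,0],[0,0,0]],
    [1,[-0.004,0.025,0],[0,0,0]]
  ]
}}

```text
clock: 14.8
tool_pos: [0.548, 0.115, 0.109]
orientation: [-179.9, -0.1, 76.5]
force: [-6.2, -5.5, 3.4]
opening: 0.0008
```

```bash
python3 go.py .544 .065 .106 76.5
python3 - <<'E'
from h import *
w=snapshot("wrist"); cv2.imwrite("pics/w13.png",w["color"])
E
```

```text
t 14.8 pos [0.548 0.115 0.109] ori [-1.7992e+02 -7.0000e-02  7.6460e+01] F [-6.16 -5.49  3.37] M [-1.819  2.11   0.134] op 0.0008
units [-0.0159 -0.2001 -0.012 ] turn [-0.00025 -0.00018  0.00012]
```

View pics/w13.png

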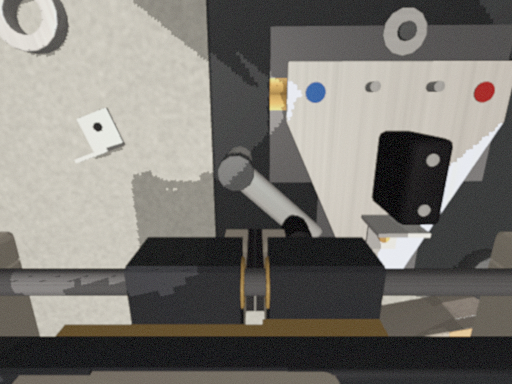

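Call:
{"name": "send_rows", "arguments": {
  "commands": [
    [1,[0,-0.008,0],[0,0,0]],
    [1,[0,0,0],[0,0,0]]
  ]
}}

```text
clock: 15.05
tool_pos: [0.5483, 0.115, 0.1092]
orientation: [-180.0, -0.2, 76.5]
force: [-0.6, 0.6, 0.7]
opening: 0.0006
```

```bash
python3 go.py .544 .065 .106 76.5
python3 - <<'E'
from h import *
w=snapshot("wrist"); cv2.imwrite("pics/w14.png",cv2.resize(w["color"][40:270,190:512],None,fx=2.4,fy=2.4,interpolation=cv2.INTER_CUBIC))
blobs(w,"red",(250,50,512,150),.0795);blobs(w,"blue",(250,50,512,150),.0795)
s=snapshot("scene");cv2.imwrite("pics/s14.png",cv2.resize(s["color"][110:230,220:380],None,fx=5,fy=5,interpolation=cv2.INTER_CUBIC))
E
```

```text
t 15.05 pos [0.5483 0.115  0.1092] ori [-1.7999e+02 -1.7000e-01  7.6530e+01] F [-0.55  0.6   0.69] M [-0.047 -0.012  0.105] op 0.0006
units [-0.0173 -0.2    -0.0128] turn [-4.8e-04  8.0e-05 -9.0e-05]
red [474  82  20  20 309] [483.6  91.2] [0.4985 0.2674 0.0795]
blue [306  82  19  20 281] [315.2  91.3] [0.4751 0.1696 0.0795]
```

View pics/w14.png

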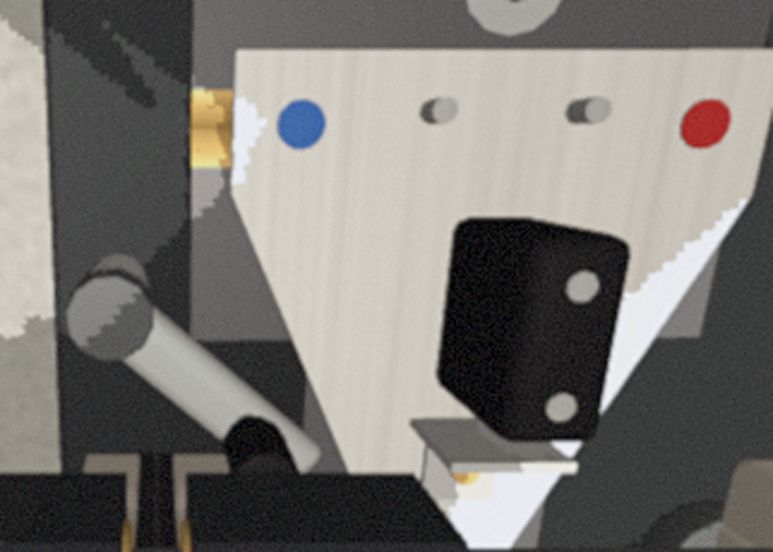

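View pics/s14.png

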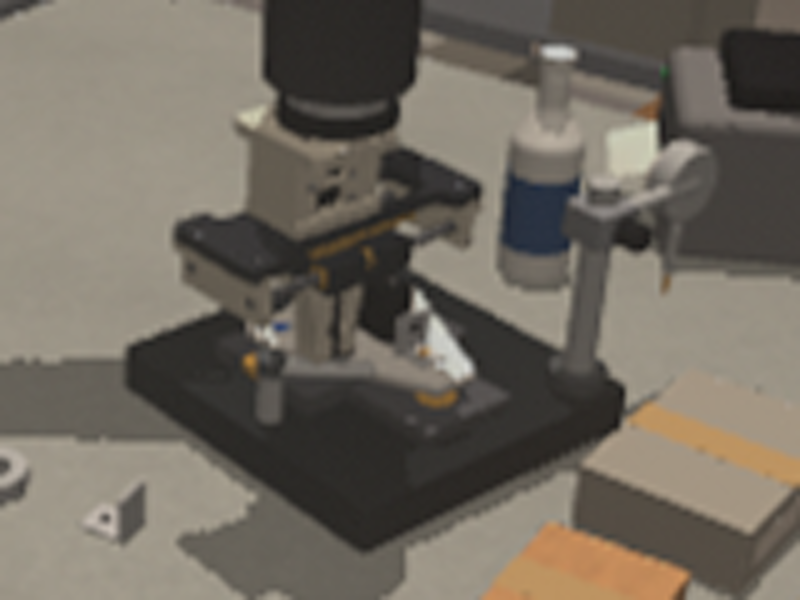

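Call:
{"name": "send_rows", "arguments": {
  "commands": [
    [1,[0.03,-0.04,-0.01],[0,0,0]],
    [1,[0.04,-0.01,0],[0,0,0]],
    [1,[0.03,0,0],[0,0,0]],
    [1,[0.005,0,0],[0,0,0]],
    [1,[0,0,0],[0,0,0]]
  ]
}}

```text
clock: 15.65
tool_pos: [0.5785, 0.1014, 0.1068]
orientation: [179.9, -0.3, 76.5]
force: [0.2, -0.4, -0.7]
opening: 0.0004
```

```bash
cat >> go.py <<'E'
d=t[:2]-[.5212,.2144]; print("stand",(d@np.array([[.973,.232],[-.232,.973]])).round(4))
E
python3 go.py .576 .134 .106 76.5
```

```text
t 15.65 pos [0.5785 0.1014 0.1068] ori [179.91  -0.25  76.46] F [ 0.2  -0.43 -0.69] M [-0.063 -0.033 -0.016] op 0.0004
units [-0.0101  0.1302 -0.0034] turn [-0.00063  0.00041  0.00012]
stand [ 0.082  -0.0966]
```

Call:
{"name": "send_rows", "arguments": {
  "commands": [
    [1,[0.01,0.04,0],[0,0,0]],
    [1,[0.01,0.045,0],[0,0,0]],
    [1,[0.008,0.04,0],[0,0,0]],
    [1,[0.002,0.01,0],[0,0,0]],
    [1,[0,0,0],[0,0,0]]
  ]
}}

```text
clock: 16.15
tool_pos: [0.5863, 0.1393, 0.1067]
orientation: [179.9, -0.3, 76.5]
force: [0.4, -1.0, -0.0]
opening: 0.0005
```

```bash
python3 go.py .576 .134 .106 76.5
python3 - <<'E'
from h import *
w=snapshot("wrist"); cv2.imwrite("pics/w15.png",w["color"])
E
```

```text
t 16.15 pos [0.5863 0.1393 0.1067] ori [179.92  -0.26  76.51] F [ 0.37 -1.04 -0.03] M [-0.025  0.03   0.011] op 0.0005
units [-0.0412 -0.0211 -0.0029] turn [-6.4e-04  3.8e-04 -3.0e-05]
stand [ 0.0808 -0.058 ]
```

View pics/w15.png

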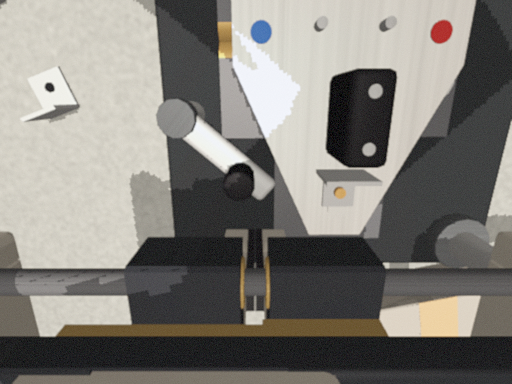

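Call:
{"name": "send_rows", "arguments": {
  "commands": [
    [1,[-0.02,0.004,0],[0,0,0]],
    [1,[-0.022,0.004,0],[0,0,0]],
    [1,[-0.022,0.005,0],[0,0,0]],
    [1,[-0.022,0.005,0],[0,0,0]],
    [1,[-0.022,0.005,0],[0,0,0]],
    [1,[-0.015,0.004,0],[0,0,0]]
  ]
}}

```text
clock: 16.8
tool_pos: [0.5578, 0.1485, 0.1088]
orientation: [179.4, -0.7, 76.5]
force: [3.2, 1.8, -1.7]
opening: 0.0002
```

```bash
python3 go.py .576 .134 .106 76.5
python3 - <<'E'
from h import *
w=snapshot("wrist"); cv2.imwrite("pics/w16.png",w["color"])
E
```

```text
t 16.8 pos [0.5578 0.1485 0.1088] ori [179.39  -0.72  76.53] F [ 3.15  1.78 -1.71] M [ 0.427 -1.214 -0.073] op 0.0002
units [ 0.0728 -0.058  -0.0114] turn [-1.54e-03  2.11e-03 -8.00e-05]
stand [ 0.0509 -0.0556]
```

View pics/w16.png

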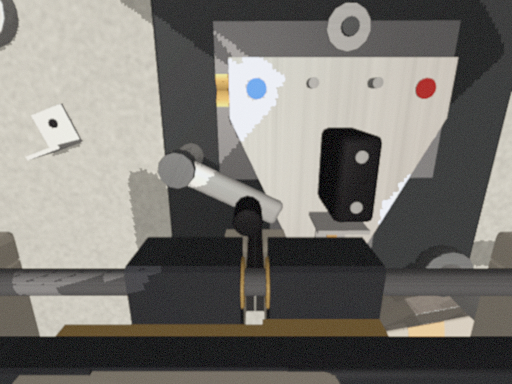

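Call:
{"name": "send_rows", "arguments": {
  "commands": [
    [1,[-0.02,0.005,-0.006],[-0.0015,0.002,0]],
    [1,[-0.02,0.005,0],[0,0,0]],
    [1,[-0.02,0.005,0],[0,0,0]]
  ]
}}

```text
clock: 17.15
tool_pos: [0.5419, 0.1525, 0.1079]
orientation: [180.0, 0.0, 76.5]
force: [2.7, 2.3, 0.3]
opening: 0.0004
```

```bash
python3 go.py .576 .134 .106 76.5
python3 - <<'E'
from h import *
w=snapshot("wrist"); cv2.imwrite("pics/w17.png",w["color"])
E
```

```text
t 17.15 pos [0.5419 0.1525 0.1079] ori [1.7996e+02 1.0000e-02 7.6520e+01] F [2.66 2.26 0.28] M [ 0.907 -1.089 -0.017] op 0.0004
units [ 0.1363 -0.0741 -0.0078] turn [ 5.e-05  1.e-04 -6.e-05]
stand [ 0.0345 -0.0554]
```

View pics/w17.png

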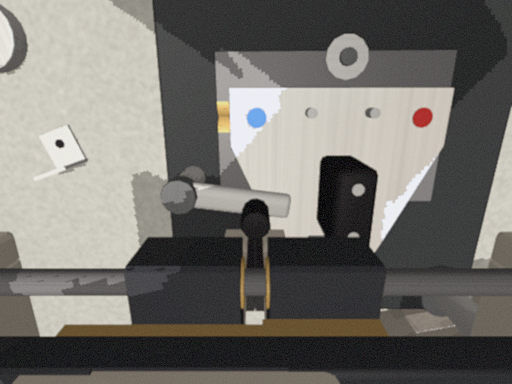

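Call:
{"name": "send_rows", "arguments": {
  "commands": [
    [1,[-0.014,0.003,0],[0,0,0]],
    [1,[-0.012,0.003,0],[0,0,0]]
  ]
}}

```text
clock: 17.4
tool_pos: [0.5347, 0.1549, 0.1081]
orientation: [179.9, -0.1, 76.5]
force: [10.6, -2.6, -2.5]
opening: 0.0004
```

```bash
python3 go.py .576 .134 .106 76.5
python3 - <<'E'
from h import *
w=snapshot("wrist"); cv2.imwrite("pics/w18.png",w["color"])
E
```

```text
t 17.4 pos [0.5347 0.1549 0.1081] ori [ 1.7993e+02 -7.0000e-02  7.6540e+01] F [10.6  -2.59 -2.52] M [-0.875 -4.089  0.008] op 0.0004
units [ 0.1651 -0.0835 -0.0084] turn [-0.00014  0.00025 -0.0001 ]
stand [ 0.027  -0.0548]
```

View pics/w18.png

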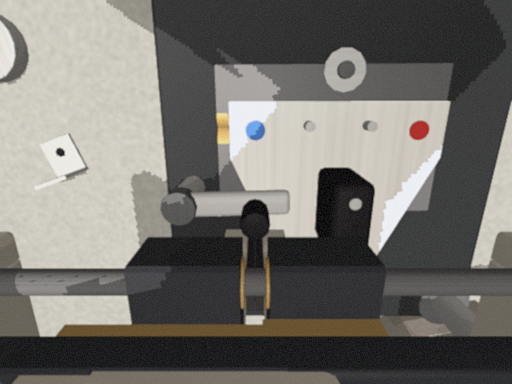

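Call:
{"name": "send_rows", "arguments": {
  "commands": [
    [1,[0.03,-0.007,0],[0,0,0]],
    [1,[0.04,-0.009,0],[0,0,0]],
    [1,[0.04,-0.009,0.02],[0,0,0]],
    [1,[0,0,0.08],[0,0,0]],
    [1,[0,0,0.1],[0,0,0]],
    [1,[0,0,0.1],[0,0,0]],
    [1,[0,0,0.1],[0,0,0]],
    [1,[0,-0.05,0.05],[0,0,0]],
    [1,[0,-0.1,0],[0,0,0]],
    [1,[0,-0.1,0],[0,0,0]],
    [1,[0,0,0],[0,0,0]],
    [1,[0,0,0],[0,0,0]]
  ]
}}

```text
clock: 18.65
tool_pos: [0.5633, 0.0746, 0.2227]
orientation: [-179.4, 0.6, 76.3]
force: [0.0, 1.1, 0.0]
opening: 0.0004
```

```bash
python3 go.py .576 .134 .106 76.5
python3 - <<'E'
from h import *
w=snapshot("wrist"); cv2.imwrite("pics/w19.png",w["color"])
s=snapshot("scene");cv2.imwrite("pics/s19.png",s["color"])
for z in (.0795,): blobs(w,"red",(200,0,512,240),z);blobs(w,"blue",(200,0,512,240),z)
E
```

```text
t 18.65 pos [0.5633 0.0746 0.2227] ori [-179.39    0.61   76.28] F [0.   1.12 0.02] M [ 0.017 -0.071  0.025] op 0.0004
units [ 0.051   0.2376 -0.4668] turn [ 0.00126 -0.00204  0.00063]
stand [ 0.0734 -0.1263]
red [435  61  13  13 119] [441.   67.4] [0.4983 0.2672 0.0795]
blue [328  63  11  12 104] [332.9  68.2] [0.4751 0.1697 0.0795]
```

View pics/w19.png

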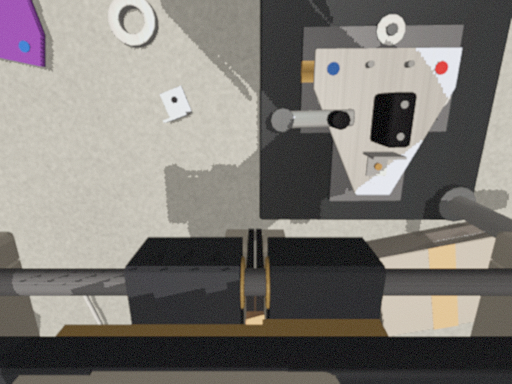

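View pics/s19.png

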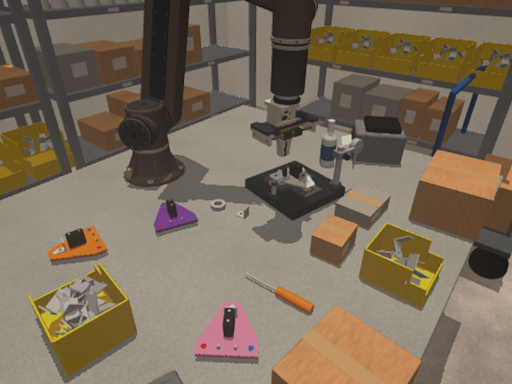

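```bash
python3 -c "
from plant import order,sensors
print(sensors.get_obs()['qvel']); print(order.close_job())"
```

```text
[ 0.83247338  0.09177531  0.06874285  0.1116561   0.16071559 -0.28184617]
the job is handed in; nothing more can be done
None
```

The nest plate is seated on the stand with all three feet home, the keeper is swung in over it, and the job was handed in at about 18.7 s. No verdict was reported.

- **Seating:** I felt for the seats in small steps, relieving the sideways force each time. The net upward force read at the wrist peaked at about 10.5 N. At the end the sideways forces and moments had balanced out to near zero, and the feet resisted further pressing evenly.
- **Keeper:** I pushed the knob with shut fingers in two strokes until it met its stop. The wrist read about 11 N there, and about 9 N for one reading partway through. I backed off after that reading and it cleared. I then drew the arm clear.

**Last checks:**
- **Height:** The plate was level. The wrist camera put its top at 80–81 mm against 79.5 mm expected. The scene camera read about 3–4 mm lower (76 mm), but it showed the tip and the blue corner within 1 mm of each other.
- **Position:** The red and blue marks stayed within about 1 mm of where they were, through letting go and through the keeper swing.
- **Keeper angle:** The arm looked square across the plate, at about 1.57 rad by eye, since I did not measure it.
- **Other things:** In the last scene picture, the bystanders looked as they did at the start. I did not measure how far each had moved.

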